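Snug the bench clamp down on a pump cover

TASK

Two screw clamps stand on the packing bench; one has an aluminium cover casting standing under its pad. Take that clamp's crank by its upright knob, wind it clockwise (seen from above) until the pad meets the casting, then a little further so that the casting is held snug, not cranked hard, and let go. Leave the empty clamp alone and do not shift the casting.

Things in the scene. Friction and masses are not known exactly. Their poses are not given: they have to be found in the camera images.
- clamp_knob_mid (a point): Centre of the crank knob of the clamp that holds the casting: upright, black, round, 24 mm across, 60 mm tall, spinning freely on its pin (hold it without turning the gripper). It stands on a flat steel crank arm whose top is 30 mm below this point; nothing near is taller. Its axis is 60 mm from the screw axis. Turning takes about 4 N at the knob as it moves; the screw stays where it is left.
- clamp_pad: Round dark pad under the same clamp's screw, 36 mm across. Origin: centre of its underside, on the screw axis; z up. Clockwise from above, each full turn lowers screw, crank, knob and pad together by 30 mm. The pad is sprung: on meeting the casting it stops, and the squeeze grows by 33 N per radian of crank (about 26 N an eighth of a turn on), the push at the knob by 2.6 N per radian.
- cover: The casting to be held: aluminium, a square flange 74 x 74 x 14 mm with a round hub 40 mm across, 50 mm tall in all, 0.5 kg, standing loose on the clamp's bed. Origin: centre of its underside; z up. Its flat hub top, 50 mm above the origin, is 5 to 12 mm below the pad at the start. A casting like it stands on the bench in neither clamp and is not wanted.
- idle_knob_mid (a point): The same point on the knob of the other clamp, alike but with an empty bed; leave it alone. Both clamps are grey C-frames 170 mm long and 165 mm high, fixed to the bench, open on the side away from the robot.
Not all that is in view belongs to the job. Leave any pink or yellow look-alike of the cover alone.

How it is judged:
By the outcome, as a careful person would: the job done as asked, in the order asked, and still so for the second after the job is handed in, with the robot touching nothing.
It also fails if it takes over 42 s, if anything falls off the work surface, if the arm or the gripper's body presses on something with over 40 N, if the wrist force passes 120 N, or if a joint passes its speed limit or range.

ROBOT

A 6-joint arm with a two-finger parallel gripper is mounted at the origin on the work surface. World frame = base frame: x ahead of the robot, y to its left, z up, the work surface at z = 0. Lengths are in m, angles in rad, forces in N, time in s.
With the tool pointing down it reaches from about 0.35 to 0.775 m from the base axis. Payload 7.3 kg.
Tool frame: the origin (TCP) lies at the very end of the fingers, on their centre line; the grasp point (between the pads) lies 19 mm behind it; y points along the fingers, x is the direction in which the jaws open and shut, and the axes are right-handed (so a half turn about y gives the same grasp; the last joint's range is limited). The gripper opens to 92 mm and grips with 3 to 60 N. Pads are 19 mm wide; open, the fingers measure 130 mm over their backs; the gripper's body (75 mm by 190 mm) begins 47 mm behind the grasp point.
Start: joints at [-1.484, 0.342, 1.524, -0, 1.275, -0.146], TCP at [0.121, -0.511, 0.227] pointing down, gripper open.
Joint ranges: [-2.53, 2.53], [-0.77, 2.02], [0.04, 2.7], [-1, 4.14], [0.28, 2.66], [-3.11, 3.11]. Speed limits (rad/s): [2.57, 2.57, 3.14, 3.14, 3.14, 3.14].

INTERFACE

Orientations are given as a 3x3 rotation matrix whose columns are the frame's x, y, z axes.
In Python, from workcell import r, imaging, ticket gives the robot as it stands.
- The arm moves only by the tool arm_command, never from a script. Its argument "steps" is a list of rows, each a list of 5 numbers: the shift along the tool's x, y, z in cm, then the turn about the tool's y in degrees, then the opening, from -1 (shut) to 1 (fully open), so that 0 is half open. A call has 1 to 12 rows; each row shifts and turns the commanded pose from where the row before left it, along the tool's axes as they then stand; what a row does not reach is not made up. A row lasts 1/10 s, in which the tool goes at most 50 mm and 8.59 degrees, less where a joint would pass 70% of its speed; a pose out of reach is approached as far as the arm can. A call is refused whole if a number of a shift passes 5 or a number of a turn 8.59, either way. A call with a gripper value outside its range is refused whole. The fingers move at their own pace and stop on an object; "squeeze" is the grip in N (left out, the last holds). Time passes only in rows, so rows that do not move let the fingers close. It gives the time, the measured TCP pose, the force and the opening at its end, in the units of the state.
- r.get_obs(): the state, without advancing time (a new reading comes with each control period).
- imaging.capture(name): name is "side" or "top" or "wrist"; returns a dict with "frame" (400x640x3 uint8, red, green, blue), "K" (3x3 intrinsics, pixels), "position" and "attitude" of the camera in the world. Camera axes: x right, y up, looking along -z (the intrinsics and any distortion apply to the point x, -y, -z); pixel columns grow to the right and rows downward; lengths in m; the calibration is good to about 2 mm. A picture is of the moment at which its call begins. There is no depth.
- ticket.finish_job(): hands the job in, once; it reports no verdict.
The state is a dict: "time_s": time; "q": joint angles; "dq": joint speeds; "joint_efforts": joint torques, N m; "ee_pos": TCP position; "tcp_rot": TCP orientation; "wrist_force": force on the tool from outside, world axes, zero at the start; "torque": the same for the moment, N m; "opening": opening from 0.0 (shut) to 1.0 (fully open).
Only numpy, scipy, OpenCV 4.12 (cv2) and the standard library are available. Lean on these libraries where they do the work, as an engineer would, in place of code of your own. Each camera call takes 0.05 s, during which the arm holds its last target. There are 200 camera calls.

## Working session

There is one attempt and no reset: what is moved stays moved. The work goes in short steps, Python scripts to look and compute and a tool call to move; the robot and the scene stay as the last step left them, time stands still between calls to the robot, and variables do not carry over. Pictures are saved under pics/ and viewed, about 8 in all and at most 12, crops included, and the job is handed in when it is done.

Besides the shell and the picture viewer there is one more tool, called after "Emit:" by a JSON object that holds its "fn" and its "kwargs". arm_command: Moves the arm, as the interface text tells. Its arguments: {"type":"object","properties":{"steps":{"type":"array"},"squeeze":{"type":"number"}},"required":["steps"]}

```bash
mkdir -p pics; cat > h.py <<'E'
from workcell import r, imaging, ticket
import numpy as np, cv2, pickle
def cap(n,tag):
    d=imaging.capture(n); pickle.dump({k:(np.array(v) if not isinstance(v,(str,type(None))) else v) for k,v in d.items()},open(f'{tag}.pkl','wb'))
    cv2.imwrite(f'pics/{tag}.png',d['frame'][:,:,::-1]); return d
def ld(tag): return pickle.load(open(f'{tag}.pkl','rb'))
def ray(d,u,v):
    K=d['K']; c=np.linalg.inv(K)@[u,v,1]; w=np.array(d['attitude'])@[c[0],-c[1],-c[2]]
    return np.array(d['position']),w/np.linalg.norm(w)
def atz(d,u,v,z):
    p,w=ray(d,u,v); return p+w*(z-p[2])/w[2]
def tri(*obs):
    A=0;b=0
    for d,u,v in obs:
        p,w=ray(d,u,v);M=np.eye(3)-np.outer(w,w);A=A+M;b=b+M@p
    return np.linalg.solve(A,b)
def proj(d,P):
    c=np.array(d['attitude']).T@(np.array(P)-d['position']); q=d['K']@[c[0],-c[1],-c[2]]; return q[:2]/q[2]
E
python3 - <<'E'
from h import *
for n in ('side','top'):
    d=cap(n,n+'0'); print({k:v for k,v in d.items() if k!='frame'})
o=r.get_obs(); print(o['time_s'],o['ee_pos'],o['tcp_rot'],o['opening'])
E
```

```text
{'K': array([[430.39762015,   0.        , 319.97676682],
       [  0.        , 430.39762015, 196.40414374],
       [  0.        ,   0.        ,   1.        ]]), 'position': array([0.31254317, 0.87554095, 0.71140047]), 'attitude': array([[-0.97411654,  0.12760223, -0.18658683],
       [-0.22598237, -0.53008469,  0.8172773 ],
       [ 0.00537958,  0.83828867,  0.54520012]])}
{'K': array([[434.45207746,   0.        , 317.70197029],
       [  0.        , 434.45207746, 196.07255431],
       [  0.        ,   0.        ,   1.        ]]), 'position': array([0.36777373, 0.05924161, 1.32713433]), 'attitude': array([[ 0.0122558 ,  0.99549635, -0.09400429],
       [-0.99990384,  0.01159121, -0.00761251],
       [-0.0064886 ,  0.09408855,  0.99554269]])}
0.1 [ 0.12110749 -0.51047599  0.22612803] [[ 2.30709541e-01 -1.17022604e-04  9.73022658e-01]
 [-9.73021720e-01  1.36598378e-03  2.30709483e-01]
 [-1.35613140e-03 -9.99999060e-01  2.01279957e-04]] 1.0000953769557146
```

View pics/side0.png

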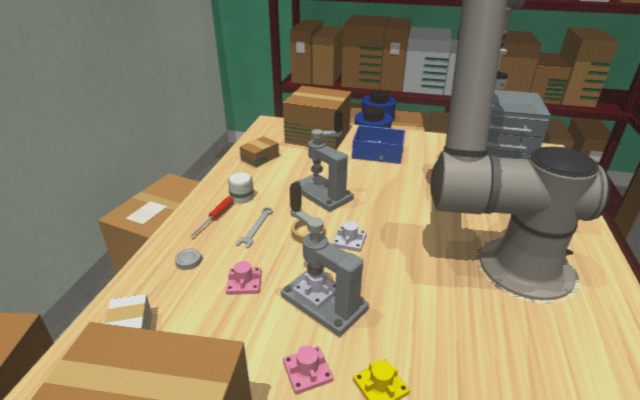

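View pics/top0.png

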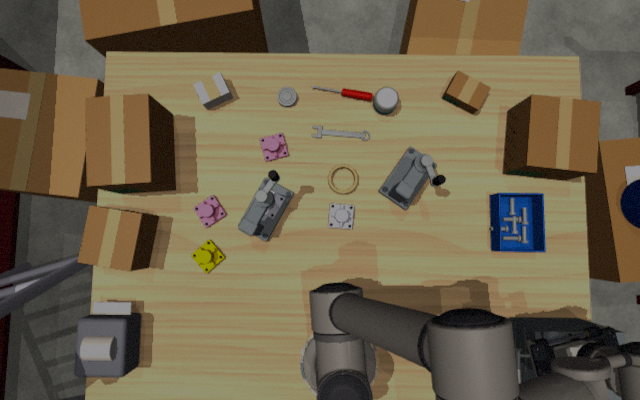

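The casting's clamp is the nearer one in the side view, at about (325,270), with its knob at (296,197). In the top view it is at (265,208), with the knob at (273,176). I'll enlarge both.

```bash
python3 - <<'E'
from h import *
a=ld('side0')['frame'][170:330,265:385,::-1]; b=ld('top0')['frame'][160:250,225:305,::-1]
a=cv2.resize(a,None,fx=3.5,fy=3.5,interpolation=cv2.INTER_CUBIC); b=cv2.resize(b,None,fx=4.5,fy=4.5,interpolation=cv2.INTER_CUBIC)
c=np.zeros((560,a.shape[1]+b.shape[1],3),np.uint8); c[:a.shape[0],:a.shape[1]]=a; c[:b.shape[0],a.shape[1]:]=b
print(a.shape,b.shape)
cv2.imwrite('pics/c0.png',c)
E
```

```text
(560, 420, 3) (405, 360, 3)
```

View pics/c0.png

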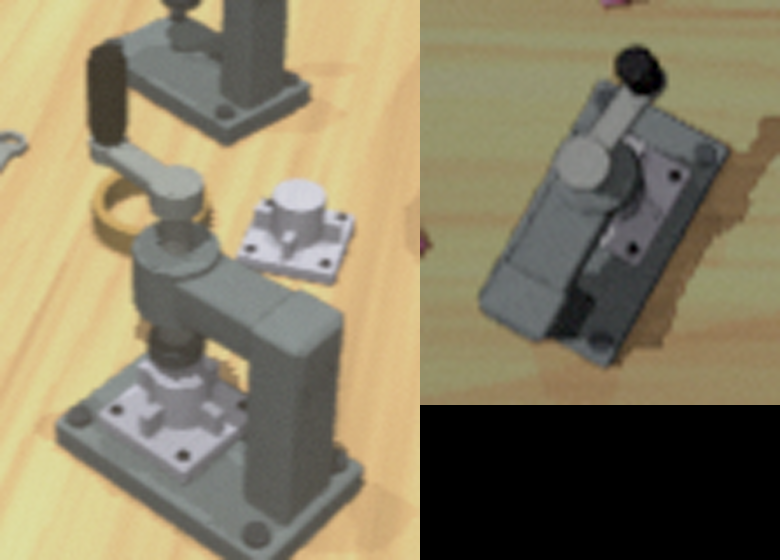

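```bash
python3 - <<'E'
from h import *
s,t=ld('side0'),ld('top0')
kt=tri((s,295.6,183.8),(t,273,174.4)); hub=tri((s,315.6,223.4),(t,261,195.6))
print('knobtop',kt,'hub top',hub, np.linalg.norm((kt-hub)[:2]))
for z in (kt[2]-.03,): 
  km=kt-[0,0,.03]; print(km,proj(s,km),proj(t,km))
for P,(a,b) in ((kt,((295.6,183.8),(273,174.4))),(hub,((315.6,223.4),(261,195.6)))): print(proj(s,P)-a,proj(t,P)-b)
# casting: hub top edge / flange corners in side
f=lambda x,y:(265+x/3.5,170+y/3.5)
for z in (.03,.034,.04): print(z,[atz(s,*f(*p),z).round(4) for p in ((102,410),(183,470),(247,425))])
for z in(0,.015,.02): print('bed',[atz(s,*f(*p),z).round(4) for p in ((57,430),(257,555),(362,470))])
o=r.get_obs();print(o['q'])
E
```

```text
knobtop [0.52067982 0.17814612 0.2683122 ] hub top [0.47250827 0.21482008 0.20610777] 0.060543181233384126
[0.52067982 0.17814612 0.2383122 ] [296.2922964  196.57671129] [274.2451568  175.85670595]
[0.31843371 0.05157788] [-0.04761184 -0.25463929]
[-0.32352987 -0.04590446] [0.03499267 0.24495474]
0.03 [array([0.5184, 0.2227, 0.03  ]), array([0.4575, 0.2594, 0.03  ]), array([0.4275, 0.2143, 0.03  ])]
0.034 [array([0.5171, 0.2266, 0.034 ]), array([0.4567, 0.263 , 0.034 ]), array([0.4268, 0.2182, 0.034 ])]
0.04 [array([0.5153, 0.2323, 0.04  ]), array([0.4554, 0.2685, 0.04  ]), array([0.4258, 0.2241, 0.04  ])]
bed [array([0.5507, 0.2178, 0.    ]), array([ 0.4062,  0.2867, -0.    ]), array([0.3549, 0.2064, 0.    ])]
bed [array([0.5457, 0.2317, 0.015 ]), array([0.4042, 0.2991, 0.015 ]), array([0.354 , 0.2205, 0.015 ])]
bed [array([0.544 , 0.2363, 0.02  ]), array([0.4036, 0.3032, 0.02  ]), array([0.3537, 0.2252, 0.02  ])]
[-1.48400159e+00  3.42651818e-01  1.52488447e+00  1.91211094e-06
  1.27542735e+00 -1.46012735e-01]
```

Emit:
{"fn": "arm_command", "kwargs": {"steps": [[0,-4,0,6.65,1],[0,-4,0,6.65,1],[0,-4,0,0,1],[-3.2,0,3.5,0,1],[-3.2,0,3.5,0,1],[-3.2,0,3.5,0,1],[-3.2,0,3.5,0,1],[-3.2,0,3.5,0,1],[-3.2,0,3.5,0,1],[-3.2,0,3.5,0,1],[-3.2,0,3.5,0,1]], "squeeze": 20}}

```text
time_s: 1.2
ee_pos: [0.402, -0.253, 0.3465]
tcp_rot: [[0.001, -0.0, 1.0], [-1.0, 0.0, 0.001], [-0.0, -1.0, -0.0]]
wrist_force: [-0.4, -0.7, 0.6]
opening: 1.0
```

Emit:
{"fn": "arm_command", "kwargs": {"steps": [[-4.3,0,1.2,0,1],[-4.3,0,1.2,0,1],[-4.3,0,1.2,0,1],[-4.3,0,1.2,0,1],[-4.3,0,1.2,0,1],[-4.3,0,1.2,0,1],[-4.3,0,1.2,0,1],[-4.3,0,1.2,0,1],[-4.3,0,1.2,0,1],[-4.3,0,1.2,0,1],[0,0,0,0,1]]}}

```text
time_s: 2.3
ee_pos: [0.5208, 0.1801, 0.3453]
tcp_rot: [[0.006, -0.002, 1.0], [-1.0, 0.001, 0.006], [-0.001, -1.0, -0.002]]
wrist_force: [-0.2, -0.9, -0.4]
opening: 0.997
```

```bash
python3 - <<'E'
from h import *
d=cap('wrist','w1'); o=r.get_obs(); print(o['ee_pos'],o['q'],d['position'],d['attitude'],d['K'][0],proj(d,[.5207,.178,.268]),proj(d,[.4725,.2148,.206]),proj(d,o['ee_pos']))
E
```

```text
[0.52053646 0.17770264 0.34546596] [1.89599628e-01 3.31602603e-01 1.21676965e+00 4.68404640e-05
 1.59525086e+00 1.75575509e+00] [0.59181982 0.18141261 0.50374113] [[ 4.63775987e-03  9.64042102e-01  2.65709084e-01]
 [-9.99988670e-01  4.75607676e-03  1.98145613e-04]
 [-1.07271209e-03 -2.65706993e-01  9.64053237e-01]] [334.51191312   0.         320.06110917] [324.59385447 209.26359579] [284.77603414 238.71937582] [326.98258297 253.22799017]
```

View pics/w1.png

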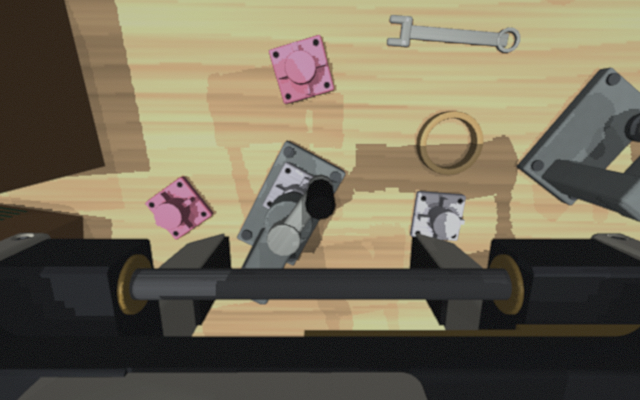

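The wrist view confirms the clamp with the casting. The knob is at about (321,198) and the crank hub at (284,238), within a few pixels of what I predicted. I'll refine the knob position numerically.

```bash
python3 - <<'E'
from h import *
d=ld('w1'); g=d['frame'].max(2)[170:232,298:345]; m=(g<38)
for i in range(0,62,3): 
    x=np.where(m[i])[0]; print(170+i,(298+x.min(),298+x.max(),len(x)) if len(x) else '')
for n in('top0',):
    s=ld(n); g=s['frame'].max(2)[165:186,262:284]; print(g)
for P in ([.5207,.178,.268],[.523,.180,.268]):
    for dz in(0,-.06):
        c=np.array([[*proj(d,np.array(P)+[.012*np.cos(a),.012*np.sin(a),dz])] for a in np.linspace(0,6.28,40)]); print(P,dz,c.min(0),c.max(0))
E
```

```text
170 
173 
176 
179 
182 (np.int64(313), np.int64(328), 16)
185 (np.int64(309), np.int64(330), 22)
188 (np.int64(309), np.int64(331), 23)
191 (np.int64(307), np.int64(332), 26)
194 (np.int64(307), np.int64(332), 26)
197 (np.int64(307), np.int64(333), 27)
200 (np.int64(306), np.int64(333), 28)
203 (np.int64(306), np.int64(334), 29)
206 (np.int64(306), np.int64(334), 29)
209 (np.int64(307), np.int64(333), 27)
212 (np.int64(309), np.int64(331), 23)
215 (np.int64(311), np.int64(328), 18)
218 (np.int64(316), np.int64(320), 5)
221 
224 
227 
230 
[[150 149 150 149 150 150 148 149 150 151 150 148 153 151 151 151 152 151
  151 149 151 151]
 [151 149 149 151 152 151 148 149 151 149 151 152 150 152 149 149 149 150
  149 147 151 152]
 [150 149 150 151 148 148 148 150 149 150 152 150 152 152 148 150 150 151
  151 151 149 151]
 [150 148 150 150 150 148 149 149 149 149 150 151 150 148 150 147 149 151
  149 151 149 152]
 [148 149 148 151 151 149 148 150 149 141 129 129 135 146 148 149 148 150
  149 149 149 150]
 [150 152 150 150 150 150 150 141 123  98  76  65  87 117 146 150 150 147
  149 150 148 1
[... 1027 characters left out ...]
 [113  98  80  71  64  94 126 135 138 133 131 126 117  94  77 118 146 150
  149 150 149 151]
 [114 107  87  73  73 120 135 137 135 138 125 121  95  77  93 122 137 148
  148 151 149 151]
 [113 113  95  74 107 131 137 138 136 138 129 106  73  98 103  93 108 124
  138 146 150 149]
 [111 111  98  97 126 137 137 137 134 137 122  82  89 107 109 114 112  92
  106 124 146 151]]
[0.5207, 0.178, 0.268] 0 [308.30291822 193.44286757] [340.87065413 224.63836779]
[0.5207, 0.178, 0.268] -0.06 [310.61001729 177.20469192] [336.98383979 202.86266839]
[0.523, 0.18, 0.268] 0 [305.56501759 190.34987648] [338.21398072 221.70125058]
[0.523, 0.18, 0.268] -0.06 [308.39853931 174.67457187] [334.82560532 200.43627664]
```

```bash
python3 - <<'E'
from h import *
s,t,w=ld('side0'),ld('top0'),ld('w1')
O=[(s,295.6,183.8),(t,273,174.9),(w,320,203.5)]
for o in (O,O[:2],O[1:],[O[0],O[2]]): P=tri(*o); print(P,[(proj(d,P)-[u,v]).round(1) for d,u,v in o])
hb=tri((s,315.6,223.4),(t,261,195.6),(w,284,238));print(hb)
cap('wrist','w2'); g=ld('w2')['frame'].max(2)[170:232,298:345]<38; ys,xs=np.where(g); print(ld('w2')['position'],xs.min()+298,xs.max()+298,ys.min()+170,ys.max()+170, r.get_obs()['ee_pos'])
E
```

```text
[0.52164182 0.17930835 0.26713   ] [array([-0.3,  0.8]), array([-0.5, -1.1]), array([2.8, 4.2])]
[0.52003195 0.17824    0.26834897] [array([0.6, 0.1]), array([-0.1, -0.5])]
[0.52088365 0.18059372 0.2523247 ] [array([-0.3,  0.1]), array([ 1. , -0.3])]
[0.52301775 0.18041023 0.26856223] [array([-1.1,  0.4]), array([1.3, 2.9])]
[0.47272947 0.21509331 0.20598714]
[0.59155275 0.1792228  0.50390261] 303 331 179 218 [0.52042408 0.1761825  0.34580117]
```

Emit:
{"fn": "arm_command", "kwargs": {"steps": [[-0.4,3,0.15,0,1],[0,3,0,0,1],[0,3,0,0,1],[0,2,0,0,1],[0,1.2,0,0,1],[0,0,0,0,1],[0,0,0,0,-0.2],[0,0,0,0,-0.3],[0,0,0,0,-0.3],[0,0,0,0,-0.3]]}}

```text
time_s: 3.4
ee_pos: [0.5225, 0.1795, 0.2254]
tcp_rot: [[0.001, 0.001, 1.0], [-1.0, 0.0, 0.001], [-0.0, -1.0, 0.001]]
wrist_force: [-0.2, 0.1, 0.6]
opening: 0.703
```

```bash
python3 - <<'E'
from h import *
o=r.get_obs(); print(o['time_s'],o['ee_pos'],o['wrist_force'],o['opening'])
d=cap('wrist','w3');c=cap('side','s3')
a=d['frame'][150:350,220:440,::-1]; b=c['frame'][130:330,250:400,::-1]
i=np.hstack([cv2.resize(a,None,fx=2,fy=2,interpolation=2),cv2.resize(b,None,fx=2,fy=2,interpolation=2)]);cv2.imwrite('pics/c3.png',i)
E
```

```text
3.4 [0.52245362 0.17948213 0.22537708] [-0.24636799  0.12041461  0.61176973] 0.702685939662555
```

View pics/c3.png

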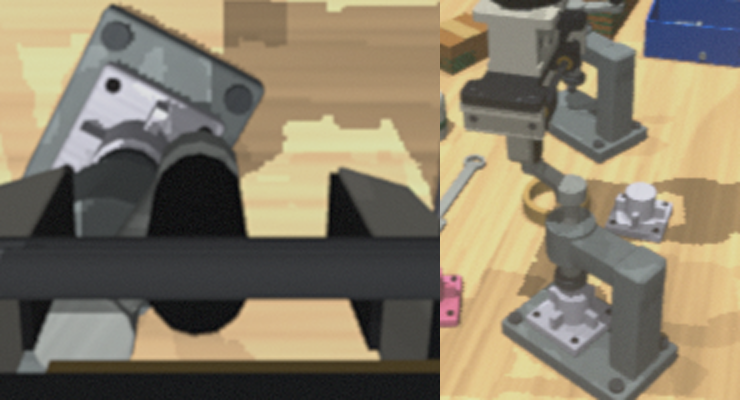

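The knob stands between the fingers, at crop (197,250) with the fingers at 72 and 332. It is centred to within about 1 mm, so I'll close.

Emit:
{"fn": "arm_command", "kwargs": {"steps": [[0,0,0,0,-1],[0,0,0,0,-1],[0,0,0,0,-1],[0,0,0,0,-1],[0,0,0,0,-1],[0,0,0,0,-1],[0,0,0,0,-1]], "squeeze": 20}}

```text
time_s: 4.2
ee_pos: [0.5221, 0.1797, 0.2246]
tcp_rot: [[0.001, -0.0, 1.0], [-1.0, 0.0, 0.001], [-0.0, -1.0, -0.0]]
wrist_force: [-0.3, 1.4, -0.7]
opening: 0.256
```

```bash
python3 - <<'E'
from h import *
f=[]
for i in range(4):
    o=r.get_obs(); f.append(o['wrist_force']); print(o['time_s'],o['ee_pos'],np.round(o['wrist_force'],2),o['opening'])
# plan: circle rows
c=np.array([.4727,.2150]); p=o['ee_pos'][:2]; print('r',np.linalg.norm(p-c),np.degrees(np.arctan2(*(p-c)[::-1])))
R=.06;a0=np.arctan2(*(p-c)[::-1])
for k in range(1,21):
    a=a0-np.radians(8*k);b=a0-np.radians(8*(k-1)); d=R*np.array([np.cos(a)-np.cos(b),np.sin(a)-np.sin(b)])*100
    print(k,round(np.degrees(a)),'x %.2f y %.3f z %.2f'%(-d[1],3*8/360,d[0]))
E
```

```text
4.2 [0.52211191 0.17966537 0.22463455] [-0.3   1.39 -0.7 ] 0.2557084387276432
4.2 [0.52211191 0.17966537 0.22463455] [-0.3   1.39 -0.7 ] 0.2557084387276432
4.2 [0.52211191 0.17966537 0.22463455] [-0.3   1.39 -0.7 ] 0.2557084387276432
4.2 [0.52211191 0.17966537 0.22463455] [-0.3   1.39 -0.7 ] 0.2557084387276432
r 0.06074597442937783 -35.56869091767993
1 -44 x 0.65 y 0.067 z -0.53
2 -52 x 0.56 y 0.067 z -0.62
3 -60 x 0.47 y 0.067 z -0.69
4 -68 x 0.37 y 0.067 z -0.75
5 -76 x 0.26 y 0.067 z -0.79
6 -84 x 0.15 y 0.067 z -0.82
7 -92 x 0.04 y 0.067 z -0.84
8 -100 x -0.08 y 0.067 z -0.83
9 -108 x -0.20 y 0.067 z -0.81
10 -116 x -0.31 y 0.067 z -0.78
11 -124 x -0.41 y 0.067 z -0.73
12 -132 x -0.51 y 0.067 z -0.66
13 -140 x -0.60 y 0.067 z -0.59
14 -148 x -0.67 y 0.067 z -0.50
15 -156 x -0.74 y 0.067 z -0.40
16 -164 x -0.78 y 0.067 z -0.29
17 -172 x -0.82 y 0.067 z -0.18
18 -180 x -0.83 y 0.067 z -0.06
19 -188 x -0.84 y 0.067 z 0.05
20 -196 x -0.82 y 0.067 z 0.17
```

The opening is 23.5 mm, so the knob is held. I'll start winding with 40°.

Emit:
{"fn": "arm_command", "kwargs": {"steps": [[0.65,0.07,-0.53,0,-1],[0.56,0.06,-0.62,0,-1],[0.47,0.07,-0.69,0,-1],[0.37,0.07,-0.75,0,-1],[0.26,0.06,-0.79,0,-1],[0,0,0,0,-1]]}}

```text
time_s: 4.8
ee_pos: [0.4869, 0.1561, 0.2212]
tcp_rot: [[0.0, -0.001, 1.0], [-1.0, 0.0, 0.0], [-0.0, -1.0, -0.001]]
wrist_force: [-1.5, 4.9, -1.4]
opening: 0.258
```

```bash
cat > st.py <<'E'
from h import *
import sys
o=r.get_obs(); p=o['ee_pos'];f=o['wrist_force'];c=np.array([.4727,.2150]);v=p[:2]-c;a=np.arctan2(v[1],v[0])
rad=v/np.linalg.norm(v); tan=np.array([rad[1],-rad[0]])
print('t',o['time_s'],'ee',p.round(4),'R %.4f ang %.1f'%(np.linalg.norm(v),np.degrees(a)),'F',f.round(2),'rad %.2f cwtan %.2f'%(f[:2]@rad,f[:2]@tan),'open',round(o['opening'],3))
E
python3 st.py
```

```text
t 4.8 ee [0.4869 0.1561 0.2212] R 0.0606 ang -76.5 F [-1.51  4.95 -1.42] rad -5.16 cwtan 0.32 open 0.258
```

```bash
python3 - <<'E'
from h import *
c=cap('side','s4')
L=[cv2.resize(d['frame'][250:320,288:338,::-1],None,fx=8,fy=8,interpolation=cv2.INTER_CUBIC) for d in (ld('side0'),c)]
cv2.imwrite('pics/c4.png',np.hstack(L))
ax=np.array([.4727,.2150])
for z in (.06,.065,.07,.075,.08,.085): print(z,[((proj(c,[*ax,z])-[288,250])*8).round(0)], [((proj(c,[ax[0]-.0018*q,ax[1]+q*.0099,z])-[288,250])*8).round(0) for q in (2,1.8)])
E
```

```text
0.06 [array([218., 225.])] [array([213., 278.]), array([214., 273.])]
0.065 [array([218., 211.])] [array([213., 264.]), array([214., 259.])]
0.07 [array([218., 197.])] [array([213., 250.]), array([214., 245.])]
0.075 [array([218., 183.])] [array([213., 237.]), array([214., 231.])]
0.08 [array([218., 169.])] [array([213., 222.]), array([214., 217.])]
0.085 [array([218., 155.])] [array([213., 208.]), array([214., 203.])]
```

View pics/c4.png

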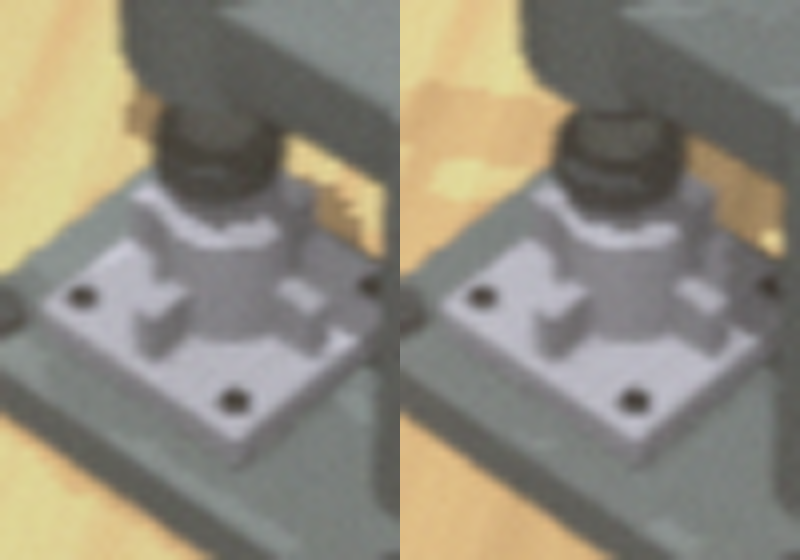

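The casting hub's front rim is at crop row ~250. The pad's front edge has come down from row 204 to 213, about 3.4 mm, which matches the 41° turned. The gap is still clear and near the large end of the range. I'll keep winding and read the force while moving.

Emit:
{"fn": "arm_command", "kwargs": {"steps": [[0.1,0.07,-0.82,0,-1],[0.04,0.07,-0.84,0,-1],[-0.08,0.06,-0.83,0,-1],[-0.2,0.07,-0.81,0,-1]]}}

```text
time_s: 5.25
ee_pos: [0.456, 0.1571, 0.2188]
tcp_rot: [[0.0, 0.003, 1.0], [-1.0, -0.001, 0.0], [0.001, -1.0, 0.003]]
wrist_force: [5.1, 2.6, -3.6]
opening: 0.258
```

```bash
python3 st.py
```

```text
t 5.25 ee [0.456  0.1571 0.2188] R 0.0603 ang -106.1 F [ 5.11  2.64 -3.64] rad -3.95 cwtan -4.18 open 0.258
```

Emit:
{"fn": "arm_command", "kwargs": {"steps": [[-0.31,0.07,-0.78,0,-1],[-0.41,0.07,-0.73,0,-1],[-0.51,0.06,-0.66,0,-1]]}}

```text
time_s: 5.55
ee_pos: [0.434, 0.1692, 0.2168]
tcp_rot: [[0.0, 0.002, 1.0], [-1.0, -0.001, 0.0], [0.001, -1.0, 0.002]]
wrist_force: [6.3, -0.7, -3.9]
opening: 0.259
```

```bash
python3 st.py
```

```text
t 5.55 ee [0.434  0.1692 0.2168] R 0.0599 ang -130.2 F [ 6.34 -0.69 -3.94] rad -3.56 cwtan -5.28 open 0.259
```

Emit:
{"fn": "arm_command", "kwargs": {"steps": [[-0.37,0.06,-0.37,0,-1]]}}

```text
time_s: 5.65
ee_pos: [0.4299, 0.1732, 0.2163]
tcp_rot: [[0.001, 0.001, 1.0], [-1.0, -0.001, 0.001], [0.001, -1.0, 0.001]]
wrist_force: [4.7, -1.6, 0.3]
opening: 0.255
```

Emit:
{"fn": "arm_command", "kwargs": {"steps": [[-0.4,0.05,-0.34,0,-1]]}}

```text
time_s: 5.75
ee_pos: [0.4264, 0.1772, 0.2158]
tcp_rot: [[0.001, 0.0, 1.0], [-1.0, -0.001, 0.001], [0.001, -1.0, 0.0]]
wrist_force: [2.4, -3.6, 0.0]
opening: 0.257
```

Emit:
{"fn": "arm_command", "kwargs": {"steps": [[-0.43,0.04,-0.3,0,-1]]}}

```text
time_s: 5.85
ee_pos: [0.4232, 0.1817, 0.2153]
tcp_rot: [[0.001, -0.0, 1.0], [-1.0, -0.001, 0.001], [0.001, -1.0, -0.0]]
wrist_force: [1.1, -3.8, 2.2]
opening: 0.257
```

Emit:
{"fn": "arm_command", "kwargs": {"steps": [[-0.45,0.04,-0.27,0,-1]]}}

```text
time_s: 5.95
ee_pos: [0.4204, 0.1864, 0.2149]
tcp_rot: [[0.001, -0.001, 1.0], [-1.0, -0.001, 0.001], [0.001, -1.0, -0.001]]
wrist_force: [1.0, -3.7, 1.6]
opening: 0.254
```

```bash
python3 st.py; python3 - <<'E'
from h import *
c=cap('side','s5')
L=[cv2.resize(d['frame'][250:320,288:338,::-1],None,fx=8,fy=8,interpolation=cv2.INTER_CUBIC) for d in (ld('s4'),c)]
cv2.imwrite('pics/c5.png',np.hstack(L))
E
```

```text
t 5.95 ee [0.4204 0.1864 0.2149] R 0.0596 ang -151.3 F [ 0.98 -3.65  1.64] rad 0.90 cwtan -3.67 open 0.254
```

View pics/c5.png

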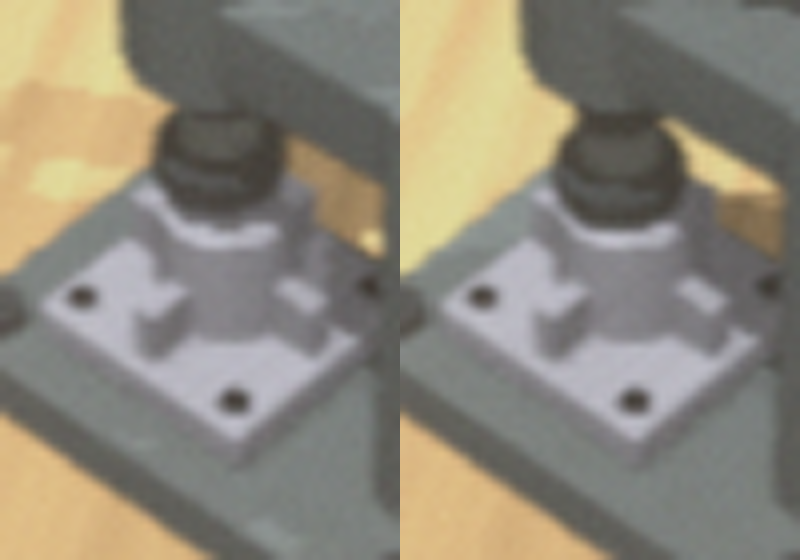

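The pad's front edge is now at row ~228, and contact is expected near 243. The drag is steady at about 4 N, so there is no contact yet. I'll continue in single rows.

Emit:
{"fn": "arm_command", "kwargs": {"steps": [[-0.47,0.04,-0.22,0,-1]]}}

```text
time_s: 6.1
ee_pos: [0.4182, 0.191, 0.2145]
tcp_rot: [[0.001, -0.001, 1.0], [-1.0, -0.001, 0.001], [0.001, -1.0, -0.001]]
wrist_force: [0.2, -3.6, 3.9]
opening: 0.254
```

Emit:
{"fn": "arm_command", "kwargs": {"steps": [[-0.49,0.04,-0.18,0,-1]]}}

```text
time_s: 6.2
ee_pos: [0.4163, 0.1961, 0.214]
tcp_rot: [[0.001, -0.001, 1.0], [-1.0, -0.001, 0.001], [0.001, -1.0, -0.001]]
wrist_force: [-1.3, -3.5, 4.3]
opening: 0.256
```

Emit:
{"fn": "arm_command", "kwargs": {"steps": [[-0.5,0.04,-0.14,0,-1]]}}

```text
time_s: 6.3
ee_pos: [0.4149, 0.2013, 0.2136]
tcp_rot: [[0.001, -0.001, 1.0], [-1.0, -0.0, 0.001], [0.0, -1.0, -0.001]]
wrist_force: [-1.0, -4.1, 5.4]
opening: 0.254
```

Emit:
{"fn": "arm_command", "kwargs": {"steps": [[-0.51,0.04,-0.1,0,-1]]}}

```text
time_s: 6.4
ee_pos: [0.4139, 0.2066, 0.2132]
tcp_rot: [[0.001, -0.001, 1.0], [-1.0, -0.0, 0.001], [0.0, -1.0, -0.001]]
wrist_force: [-3.6, -4.1, 5.1]
opening: 0.256
```

Emit:
{"fn": "arm_command", "kwargs": {"steps": [[-0.52,0.04,-0.05,0,-1]]}}

```text
time_s: 6.5
ee_pos: [0.4134, 0.2118, 0.2127]
tcp_rot: [[0.001, -0.001, 1.0], [-1.0, -0.0, 0.001], [0.0, -1.0, -0.001]]
wrist_force: [-1.8, -4.2, 5.3]
opening: 0.254
```

Emit:
{"fn": "arm_command", "kwargs": {"steps": [[-0.52,0.04,0,0,-1]]}}

```text
time_s: 6.6
ee_pos: [0.4134, 0.217, 0.2123]
tcp_rot: [[0.001, -0.001, 1.0], [-1.0, -0.0, 0.001], [0.0, -1.0, -0.001]]
wrist_force: [-2.5, -3.9, 6.1]
opening: 0.252
```

```bash
python3 st.py; python3 - <<'E'
from h import *
c=cap('side','s6')
L=[cv2.resize(d['frame'][250:320,288:338,::-1],None,fx=8,fy=8,interpolation=cv2.INTER_CUBIC) for d in (ld('s5'),c)]
cv2.imwrite('pics/c6.png',np.hstack(L))
E
```

```text
t 6.6 ee [0.4134 0.217  0.2123] R 0.0593 ang 178.0 F [-2.51 -3.88  6.14] rad 2.38 cwtan -3.97 open 0.252
```

View pics/c6.png

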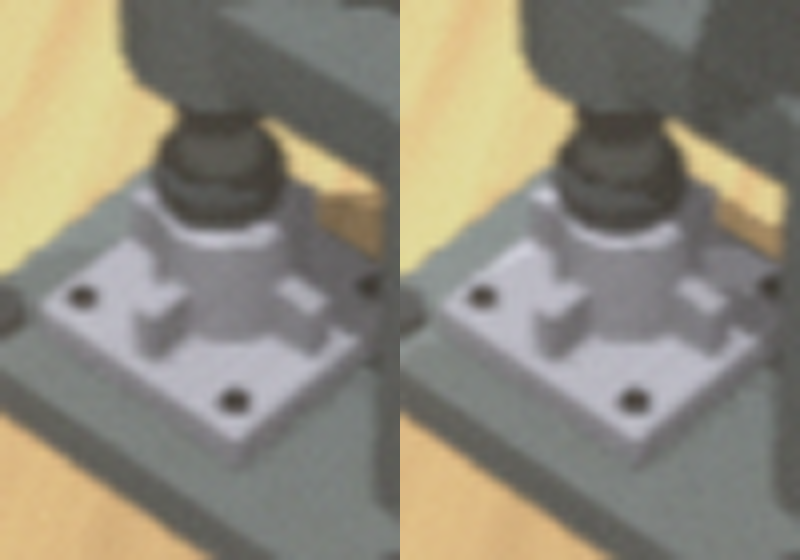

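```bash
python3 - <<'E'
from h import *
for n in ('side0','s3','s4','s5','s6'):
    f=ld(n)['frame'].astype(float).mean(2); p=f[260:284,312:318].mean(1); print(n,p.round(0).astype(int))
ref=ld('s5')['frame'][262:278,307:324].mean(2).astype(np.float32)
for n in ('side0','s4','s5','s6'):
    im=ld(n)['frame'].mean(2).astype(np.float32)[252:290,303:328]; R=cv2.matchTemplate(im,ref,cv2.TM_CCOEFF_NORMED); _,v,_,l=cv2.minMaxLoc(R); q=R[:,l[0]];k=l[1]
    d=(q[k-1]-q[k+1])/(2*(q[k-1]-2*q[k]+q[k+1])) if 0<k<len(q)-1 else 0; print(n,l[0]+303-307,round(k+d+252-262,2),round(v,3))
s=ld('s6')
print([(proj(s,[.473,.215,.075])-proj(s,[.473,.215,.085])).round(2)])
E
```

```text
side0 [ 91  90  92  90  88  89  87  85  77  67  69  79  73  72  74  87 102 120
 157 180 178 140 134 134]
s3 [ 91  91  91  91  88  89  89  86  77  67  69  79  73  72  74  87 104 123
 161 179 173 141 136 136]
s4 [ 91  91  90  86  73  84  88  87  87  82  67  71  84  78  71  71  85 109
 146 182 181 143 136 136]
s5 [ 91  92  92  88  69  66  69  80  87  88  87  82  73  81  86  81  73  74
 107 178 180 143 136 136]
s6 [ 92  92  90  88  69  66  66  70  80  89  88  86  78  78  86  86  76  73
  89 144 177 143 136 136]
side0 -1 -2.93 0.565
s4 0 -1.64 0.781
s5 0 -0.07 1.0
s6 0 0.23 0.968
[array([0. , 3.5])]
```

Both signs say the pad has met the casting. It moved only ~0.3 px (0.9 mm) while the crank dropped 2.6 mm, and the drag rose from ~3 to ~4 N. That puts the crank an estimated 0.4–0.6 rad past contact. I'll give it a little more in single rows.

Emit:
{"fn": "arm_command", "kwargs": {"steps": [[-0.52,0.03,0.01,0,-1]]}}

```text
time_s: 6.75
ee_pos: [0.4137, 0.222, 0.212]
tcp_rot: [[0.001, -0.001, 1.0], [-1.0, -0.0, 0.001], [0.0, -1.0, -0.001]]
wrist_force: [-0.4, -4.1, 2.6]
opening: 0.256
```

Emit:
{"fn": "arm_command", "kwargs": {"steps": [[-0.52,0.03,0.08,0,-1]]}}

```text
time_s: 6.85
ee_pos: [0.4146, 0.2273, 0.2116]
tcp_rot: [[0.001, -0.001, 1.0], [-1.0, -0.0, 0.001], [0.0, -1.0, -0.001]]
wrist_force: [-1.0, -5.2, 1.8]
opening: 0.259
```

Emit:
{"fn": "arm_command", "kwargs": {"steps": [[-0.51,0.03,0.13,0,-1]]}}

```text
time_s: 6.95
ee_pos: [0.4159, 0.2324, 0.2112]
tcp_rot: [[0.001, -0.001, 1.0], [-1.0, -0.001, 0.001], [0.001, -1.0, -0.001]]
wrist_force: [-1.6, -4.2, 1.4]
opening: 0.255
```

```bash
python3 st.py; python3 - <<'E'
from h import *
cap('side','s7')
ref=ld('s6')['frame'][262:278,307:324].mean(2).astype(np.float32)
for n in ('side0','s4','s5','s6','s7'):
    f=ld(n)['frame'].astype(float).mean(2); print(n,f[260:284,312:318].mean(1).round(0).astype(int))
    im=f.astype(np.float32)[252:290,303:328]; R=cv2.matchTemplate(im,ref,cv2.TM_CCOEFF_NORMED); _,v,_,l=cv2.minMaxLoc(R); q=R[:,l[0]];k=l[1]
    d=(q[k-1]-q[k+1])/(2*(q[k-1]-2*q[k]+q[k+1])); print(round(k+d-10,2),round(v,3))
E
```

```text
t 6.95 ee [0.4159 0.2324 0.2112] R 0.0594 ang 163.0 F [-1.56 -4.17  1.41] rad 0.27 cwtan -4.44 open 0.255
side0 [ 91  90  92  90  88  89  87  85  77  67  69  79  73  72  74  87 102 120
 157 180 178 140 134 134]
-3.53 0.508
s4 [ 91  91  90  86  73  84  88  87  87  82  67  71  84  78  71  71  85 109
 146 182 181 143 136 136]
-2.06 0.715
s5 [ 91  92  92  88  69  66  69  80  87  88  87  82  73  81  86  81  73  74
 107 178 180 143 136 136]
-0.33 0.968
s6 [ 92  92  90  88  69  66  66  70  80  89  88  86  78  78  86  86  76  73
  89 144 177 143 136 136]
-0.05 1.0
s7 [ 91  91  90  87  68  65  66  67  74  88  89  87  78  78  86  87  76  73
  90 145 178 145 137 137]
-0.05 0.994
```

The pad has now moved 0.00 px for a further 15° of crank, so contact is certain. It came at about -163°, which is 0.6 rad (~19 N) ago. 10° more gives about 25 N, then I'll let go and lift away.

Emit:
{"fn": "arm_command", "kwargs": {"steps": [[-0.49,0.03,0.17,0,-1],[-0.48,0.03,0.22,0,-1],[0,0,0,0,-1]]}}

```text
time_s: 7.3
ee_pos: [0.42, 0.2422, 0.2104]
tcp_rot: [[0.001, -0.001, 1.0], [-1.0, 0.0, 0.001], [-0.0, -1.0, -0.001]]
wrist_force: [-1.1, -3.0, 0.2]
opening: 0.256
```

```bash
python3 st.py
```

```text
t 7.3 ee [0.42   0.2422 0.2104] R 0.0593 ang 152.7 F [-1.07 -2.97  0.17] rad -0.41 cwtan -3.13 open 0.256
```

Emit:
{"fn": "arm_command", "kwargs": {"steps": [[0,0,0,0,0],[0,0,0,0,0.5],[0,0,0,0,0.5],[0,0,0,0,0.5],[0,0,0,0,0.5]]}}

```text
time_s: 7.8
ee_pos: [0.4201, 0.2418, 0.2109]
tcp_rot: [[0.001, 0.0, 1.0], [-1.0, 0.0, 0.001], [-0.0, -1.0, 0.0]]
wrist_force: [0.7, 0.1, 0.4]
opening: 0.639
```

Emit:
{"fn": "arm_command", "kwargs": {"steps": [[0,-2,0,0,0.5],[0,-3,0,0,0.5],[0,-4,0,0,0.5],[0,-4,0,0,0.5],[0,0,0,0,0.5],[5,0,0,0,0.5],[5,0,0,0,0.5],[5,0,0,0,0.5],[0,0,0,0,0.5],[0,0,0,0,0.5]]}}

```text
time_s: 8.8
ee_pos: [0.4202, 0.0908, 0.3406]
tcp_rot: [[-0.003, -0.0, 1.0], [-1.0, 0.0, -0.003], [-0.0, -1.0, -0.0]]
wrist_force: [1.2, 0.2, 0.1]
opening: 0.752
```

```bash
python3 st.py; python3 - <<'E'
from h import *
c=cap('side','s8')
f=c['frame'].astype(float).mean(2); print(f[260:284,312:318].mean(1).round(0).astype(int))
L=[cv2.resize(d['frame'][170:330,265:365,::-1],None,fx=3.7,fy=3.7,interpolation=cv2.INTER_CUBIC) for d in (ld('side0'),c)]
cv2.imwrite('pics/c8.png',np.hstack(L))
E
```

```text
t 8.8 ee [0.4202 0.0908 0.3406] R 0.1348 ang -112.9 F [1.21 0.19 0.06] rad -0.64 cwtan -1.04 open 0.752
[ 89  88  90  87  70  64  65  66  71  84  85  84  78  75  84  84  74  71
  87 141 174 139 133 133]
```

View pics/c8.png

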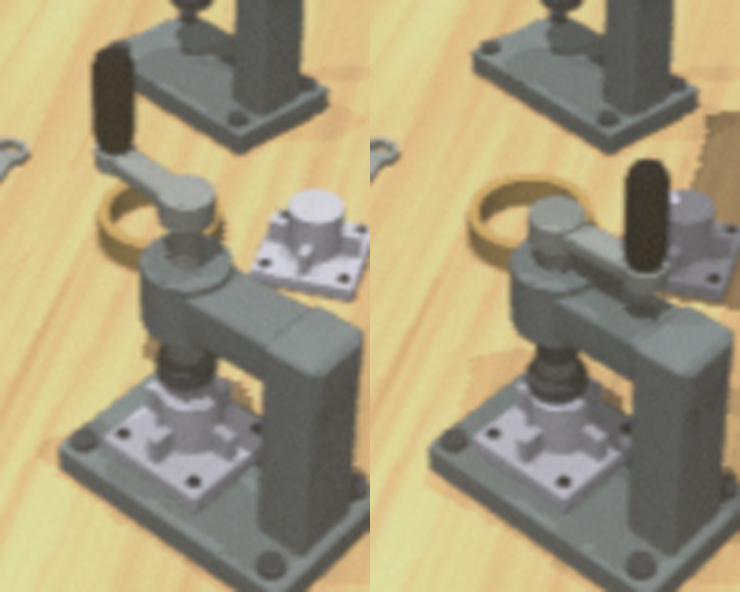

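The pad rests on the hub, the casting's flange corners have not moved, the knob is free and the gripper is clear. I'll hand in.

```bash
python3 -c "
from h import *
print(ticket.finish_job())"
```

```text
the job is handed in; nothing more can be done
None
```

I gripped the crank knob of the clamp holding the casting, wound it clockwise about 172°, let go and lifted clear. The job was handed in at about 9 s of the 42 s.

**Contact and squeeze:** By the side camera the pad met the casting about 45° before the end. It then moved 0.00 px while I wound a further 15°. The squeeze should be about 25 N, good to perhaps 5 N. It is worked out from the crank angle past contact, not measured directly.

**Last checks:** In the last side picture the pad sits on the hub, the casting has not visibly moved and the knob stands free. I never touched the idle clamp, though the last picture shows only its base.

**Disagreements:**
- The force readings put contact a little later than the pictures do. The drag rose from about 3.3 to 4.4 N with about 0.5 N of noise, so I went by the pictures.
- An early reading of the pad-to-casting gap, about 14 mm, was above the stated 12 mm and I dropped it. By the later pictures the gap was about 9–10.5 mm.

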